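Set and lock the wire-size selector of a bench crimper

TASK

The crimper's selector knob is parked. Pull it up against its spring, turn it to the middle one of the three round wire-size marks and let it drop fully home into the detent there, finding it by feel and without forcing the knob up, down or round; then swing the steel keeper fully shut over the knob's skirt. Leave the other things on the bench alone.

Things in the scene. Friction and masses are not known exactly. Their poses are not given: they have to be found in the camera images.
- crimper: Bench crimper, bolted down: grey frame 112 mm square, top at 80 mm; round steel crimp head at its -y end, air cylinder at its +y end, 300 mm long in all. Origin: on the bench below the selector's upright axis; -x faces the operator, z up. Round marks small, medium and large (4, 6, 9 mm) on the dial, 37 mm from the axis, 40 degrees apart; the middle one lies at -x, the park mark (a bar) 80 degrees from it at +y.
- selector_knob: Black selector knob: round skirt of 30 mm radius with an upright grip bar 14 mm wide, 46 mm long and 34 mm high on it, 96 to 130 mm above the bench when home. Origin on its axis 13 mm below the skirt's top; z up, -x along the bar to its pointed, white-lined nose. It turns counter-clockwise seen from above from park over small (40 degrees), middle (80) to large (120).
- knob_grip (a point): On the knob's axis, 26 mm above the top of the skirt and 8 mm below the top of the bar (122 mm above the bench when home): the height to pinch the bar across its 14 mm width. Axes as the knob's.
- selector_pull (a joint): How far the selector is pulled up, m: 0 fully home, about 0.010 at its upper stop. The spring holds it down with 9 N at 0, 12.5 N at the stop. The dog clears the lands of the detent ring above 0.0065; lower, it cannot leave its notch. On a land the knob stays up 6.5 mm and the land bears the spring; over a notch the spring pulls the knob down again.
- index_dog: Dog and collar of the selector, steel, hidden under the skirt; turns and lifts with the knob, origin on its axis. The dog, 4 mm wide, 22 mm from the axis below the nose, drops into square-edged notches with 2 degrees of play each way (9 at park). The dial was stuck on by hand: the notches lie up to 10 degrees either side of their marks. Dog and collar are forced above 30 N, the spring's push on a land included.
- keeper (a joint): Angle of the keeper, rad: 0 shut (straight over the knob's skirt, at its stop), 1.25 wide open, counter-clockwise seen from above. It stays where it is left; turning it takes 0.03 N m. It passes 1.5 mm above the skirt when the knob is home and is blocked when it is not.
- keeper_pivot (a point): Centre of the keeper's pivot at the height of the keeper's top, 101 mm above the bench, 48 mm from the selector's axis on the side away from the operator (crimper +x). Axes as the crimper's.
- keeper_post (a point): Top of the upright steel thumb post, 9 mm in diameter and 16 mm high, 117 mm above the bench, on the keeper's outer end 19.5 mm from the pivot. The keeper is a steel strip 47 x 9 x 3.5 mm; shut, its post lies along crimper +x from the pivot, 67.5 mm from the selector's axis; opening carries the post towards crimper +y.
- screwdriver: Loose screwdriver, 190 mm, black handle, in front of the crimper. Bystander.
- cutters: Loose side cutters with red handles, 130 mm, beside the crimp head. Bystander.
- terminal_tray: Loose grey tray 100 x 130 x 30 mm of brass terminals, behind the crimper. Bystander.
- locator: Loose aluminium locator turret, 40 mm across and 36 mm high, behind the crimper. Bystander.

How it is judged:
By the outcome, as a careful person would: the job done as asked, in the order asked, and still so for the second after the job is handed in, with the robot touching nothing.
It also fails if it takes over 72 s, if anything falls off the work surface, if the arm or the gripper's body presses on something with over 40 N, if the wrist force passes 120 N, or if a joint passes its speed limit or range.

ROBOT

A 6-joint arm with a two-finger parallel gripper is mounted at the origin on the work surface. World frame = base frame: x ahead of the robot, y to its left, z up, the work surface at z = 0. Lengths are in m, angles in rad, forces in N, time in s.
With the tool pointing down it reaches from about 0.325 to 0.925 m from the base axis. Payload 3.1 kg.
Tool frame: the origin (TCP) lies between the finger pads; the fingertips stand 14 mm ahead of it and the grasp point (between the pads) lies 5 mm behind it; z points along the fingers, x is the direction in which the jaws open and shut, and the axes are right-handed (so a half turn about z gives the same grasp; the last joint's range is limited). The gripper opens to 85 mm and grips with 20 to 120 N. Pads are 22 mm wide; open, the fingers measure 114 mm over their backs; the gripper's body (76 mm by 85 mm) begins 54 mm behind the grasp point. The pads swing forward as they close: fully open they stand 13 mm farther back than shut.
Start: joints at [-1.289, 0.217, 1.613, -0, 1.311, -0.112], TCP at [0.24, -0.577, 0.217] pointing down, gripper open.
Joint ranges: [-2.75, 2.75], [-0.78, 2.1], [0.31, 2.55], [-1.13, 4.27], [0.13, 2.63], [-2.58, 2.58]. Speed limits (rad/s): [2.79, 2.79, 3.14, 3.14, 3.14, 3.14].

INTERFACE

Orientations are given as a unit quaternion [w, x, y, z].
In Python, from rig import robot gives the robot as it stands.
- The arm moves only by the tool jog_arm, never from a script. Its arguments are lists of equal length, an entry for each row: "grip": the opening in per cent of the stroke, from 0 (shut) to 100 (fully open); "dp": the shift along the world's x, y, z in cm, a list of three; "roll": the turn about the world's z in rad. A call has 1 to 12 rows; each row shifts and turns the pose as measured when the row begins; what a row does not reach is not made up. A row lasts 1/8 s, in which the tool goes at most 62.5 mm and 10.7 degrees, less where a joint would pass 70% of its speed; a pose out of reach is approached as far as the arm can. A call with a gripper value outside its range is refused whole. The fingers move at their own pace and stop on an object; "squeeze" is the grip in N (left out, the last holds). Time passes only in rows, so rows that do not move let the fingers close. It gives the time, the measured TCP pose, the force and the opening at its end, in the units of the state.
- robot.read_state(): the state, without advancing time (a new reading comes with each control period).
- robot.capture(name): name is "scene" or "top" or "wrist"; returns a dict with "color" (384x512x3 uint8, red, green, blue), "vertical_fov" (degrees; the focal length in pixels is half the picture's height over the tangent of half this angle, whatever the lens; pixels are square), "cx", "cy" (the principal point, pixels), "R" (3x3) and "t" (3): a world point X has camera coordinates R X + t. Camera axes: x right, y down, z forward; pixel columns grow to the right and rows downward; lengths in m; the calibration is good to about 2 mm. A picture is of the moment at which its call begins. There is no depth.
- robot.finish_job(): hands the job in, once; it reports no verdict.
The state is a dict: "time": time; "q": joint angles; "joint_velocities": joint speeds; "tau": joint torques, N m; "tcp_pos": TCP position; "tool_rot": TCP orientation; "wrist_force": force on the tool from outside, world axes, zero at the start; "ft_torque": the same for the moment, N m; "grip_width": finger opening in m.
Only numpy, scipy, OpenCV 4.12 (cv2) and the standard library are available. Lean on these libraries where they do the work, as an engineer would, in place of code of your own. Each camera call takes 0.05 s, during which the arm holds its last target. There are 200 camera calls.

## Working session

There is one attempt and no reset: what is moved stays moved. The work goes in short steps, Python scripts to look and compute and a tool call to move; the robot and the scene stay as the last step left them, time stands still between calls to the robot, and variables do not carry over. Pictures are saved under pics/ and viewed, about 8 in all and at most 12, crops included, and the job is handed in when it is done.

Besides the shell and the picture viewer there is one more tool, called as name(argument=value, ...), one argument or row to a line, values as JSON. jog_arm: Moves the arm, as the interface text tells. Its arguments: {"type":"object","properties":{"grip":{"type":"array"},"dp":{"type":"array"},"roll":{"type":"array"},"squeeze":{"type":"number"}},"required":["grip","dp","roll"]}

```bash
mkdir -p pics
cat > h.py <<'E'
import numpy as np,cv2,pickle
from rig import robot
def cap(n,f):
    c=robot.capture(n);pickle.dump(c,open(f'pics/{f}.pkl','wb'));cv2.imwrite(f'pics/{f}.png',c['color'][:,:,::-1]);return c
def ray(c,u,v,z):
    f=192/np.tan(np.radians(c['vertical_fov'])/2)
    R=np.array(c['R']);t=np.array(c['t']);o=-R.T@t
    d=R.T@np.array([(u-c['cx'])/f,(v-c['cy'])/f,1]);return o+d*(z-o[2])/d[2]
def proj(c,X):
    f=192/np.tan(np.radians(c['vertical_fov'])/2)
    p=np.array(c['R'])@np.array(X)+c['t'];return p[:2]/p[2]*f+[c['cx'],c['cy']]
def crop(f,x0,x1,y0,y1,s,o):
    im=cv2.imread(f'pics/{f}.png')[y0:y1,x0:x1];cv2.imwrite(f'pics/{o}.png',cv2.resize(im,None,fx=s,fy=s,interpolation=cv2.INTER_CUBIC))
def ld(f): return pickle.load(open(f'pics/{f}.pkl','rb'))
E
python3 - <<'E'
from h import *
a=cap('top','top0');b=cap('scene','sc0')
cv2.imwrite('pics/both.png',np.hstack([cv2.imread('pics/top0.png'),cv2.imread('pics/sc0.png')])[:, :])
im=cv2.imread('pics/both.png');cv2.imwrite('pics/both.png',cv2.resize(im,(800,300)))
print(robot.read_state())
for c in(a,b):print(c['vertical_fov'],-np.array(c['R']).T@c['t'])
E
```

```text
{'time': 0.1, 'q': array([-1.28918153e+00,  2.17672353e-01,  1.61477494e+00,  3.38656377e-05,
        1.31131629e+00, -1.12201849e-01]), 'joint_velocities': array([-0.00050554, -0.00114712, -0.00228513,  0.00163484, -0.00047686,
       -0.00120508]), 'tau': array([-1.41454406e-03, -3.98076046e+01, -3.04968846e+01, -2.23940838e-04,
        4.26724961e-03,  1.47199347e-05]), 'tcp_pos': array([ 0.23963757, -0.57640583,  0.21620218]), 'tool_rot': array([-7.12356619e-04,  8.31777015e-01, -5.55108836e-01, -8.19177064e-04]), 'wrist_force': array([-0.57817152, -0.00339701, -0.26488715]), 'ft_torque': array([-0.06083352,  0.03543861, -0.06027513]), 'grip_width': 0.08542261550760429}
55.73732017933248 [ 0.46032757 -0.03952148  0.91269635]
49.53387842184643 [0.93899512 0.1854633  0.74356373]
```

View pics/top0.png

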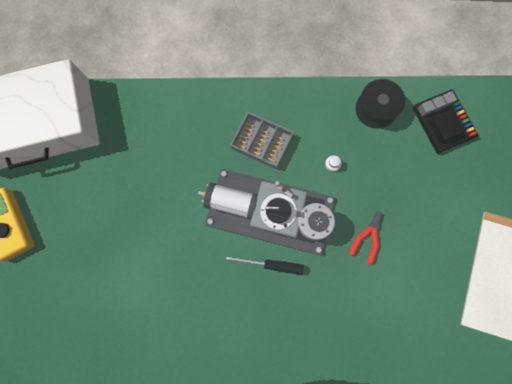

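View pics/sc0.png

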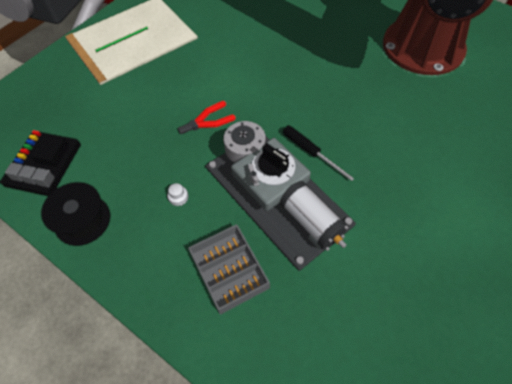

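Top view: the crimper is near (278,211), crimp head at (317,221), cylinder at (230,201), and the knob's nose points left along the cylinder. I'll enlarge it.

Run:
```python
from h import *
crop('top0',200,340,165,255,5.7,'c1')
c=ld('top0')
for u,v,z in[(278,211,.096),(317,221,.09),(230,201,.09)]:print(ray(c,u,v,z))
```

```text
[ 0.57294132 -0.0662779   0.096     ]
[ 0.55117651 -0.15455615  0.09      ]
[0.59668194 0.04376803 0.09      ]
```

View pics/c1.png

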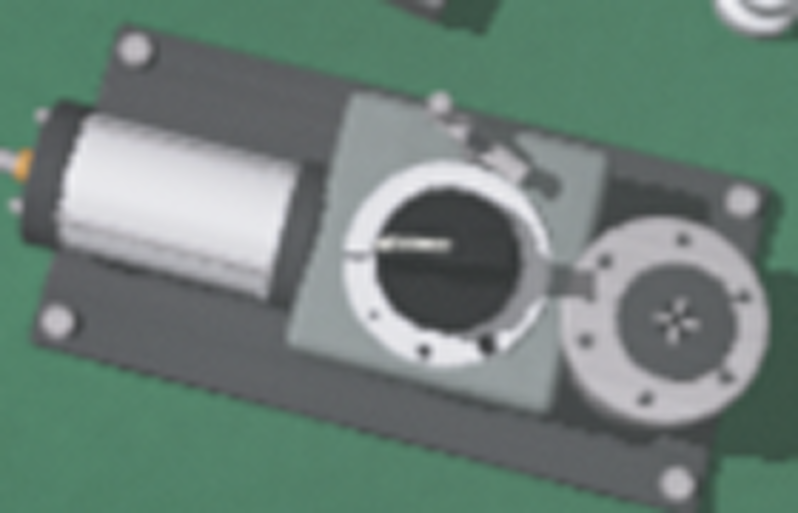

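Crop: dial centre at about (447,263), middle mark (424,351), park bar (355,255), white line along y=243 (nose to the left, which is world +y), keeper post (440,103) and pivot near (500,155). The base bolts put the yaw at about -14.3°. I'll move above it for a close look with the wrist camera.

jog_arm(
  grip=[40,40,40,40,40,40,40,40,40,40,40,40],
  dp=[
    [2.5,4,1],
    [2.8,4.3,1],
    [2.8,4.3,1],
    [2.8,4.3,1],
    [2.8,4.3,0.5],
    [2.8,4.3,0],
    [2.8,4.3,0],
    [2.8,4.3,0],
    [2.8,4.3,0],
    [2.8,4.3,0],
    [2.8,4.3,0],
    [1,1.5,0],
  ],
  roll=[0.12,0.12,0.12,0.12,0.12,0.12,0.12,0.12,0.12,0.1,0,0],
)

```text
time: 1.6
tcp_pos: [0.5579, -0.0736, 0.2554]
tool_rot: [-0.001, 1.0, 0.019, -0.005]
wrist_force: [0.1, -0.8, -0.2]
grip_width: 0.0341
```

Run:
```python
from h import *
c=ld('top0')
print('dial',ray(c,200+447/5.7,165+263/5.7,.081),'skirt',ray(c,200+448/5.7,165+261/5.7,.096))
P=[ray(c,200+u/5.7,165+v/5.7,.01)[:2] for u,v in[(134,48),(742,199),(57,321),(677,482)]]
for a,b in[(0,1),(2,3)]:
    d=P[b]-P[a];print(np.degrees(np.arctan2(d[0],-d[1])))
w=cap('wrist','w1');s=robot.read_state();print(s['tcp_pos'],s['tool_rot'],s['time'],s['grip_width'])
cv2.imwrite('pics/w1b.png',cv2.resize(cv2.imread('pics/w1.png'),(800,600),interpolation=cv2.INTER_CUBIC))
print(proj(w,ray(c,200+447/5.7,165+263/5.7,.081)))
```

```text
dial [ 0.57468581 -0.06773788  0.081     ] skirt [ 0.57342596 -0.06762962  0.096     ]
-14.211598692374022
-14.25536875816417
[ 0.55851312 -0.07267659  0.25538027] [-0.00199518  0.99980367  0.01914059 -0.00472088] 1.65 0.03431726710557801
[274.63152377 158.47667617]
```

View pics/w1b.png

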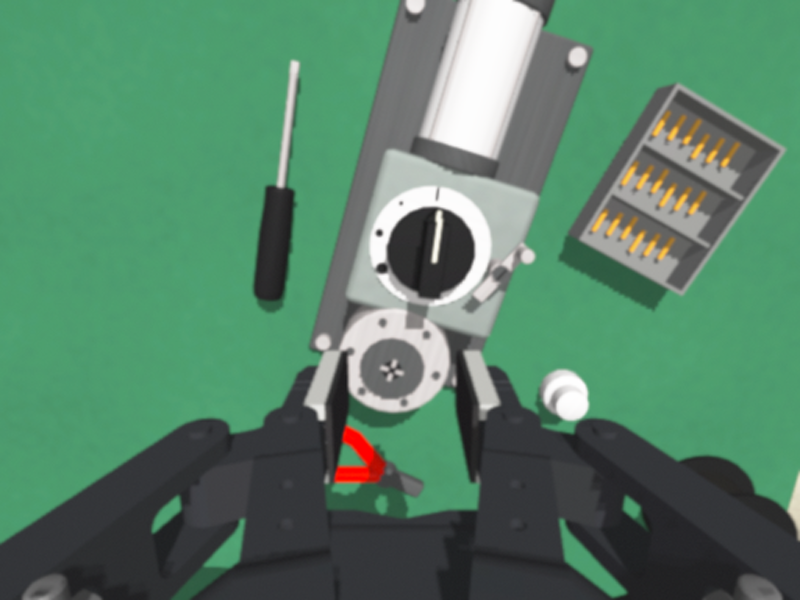

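Wrist view: the dial centre is at about (431,245) in the 800-wide picture, the keeper post at (527,257), and the nose points up, slightly to the right. I'll take a finer crop.

Run:
```python
from h import *
crop('w1',210,360,100,212,5.3,'c2')
w=ld('w1');f=192/np.tan(np.radians(w['vertical_fov'])/2)
p=np.array(w['R'])@[.574,-.068,.09]+w['t'];print(f,p, f/p[2]*.001*1000,'px/m')
```

```text
309.9367839077713 [ 0.01838274 -0.02629305  0.32687999] 948.1668996703818 px/m
```

View pics/c2.png

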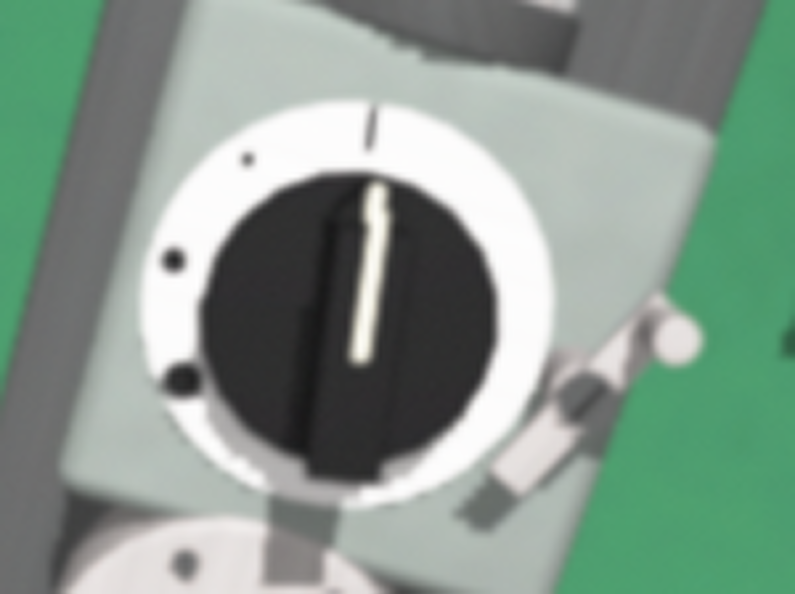

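Run:
```python
from h import *
w=ld('w1');g=lambda u,v,z:ray(w,210+u/5.3,100+v/5.3,z)
print('dial',g(346.5,304,.081));print('skirt',g(350,317,.096))
a=g(381,226,.13);b=g(361,358,.13);print(a,b,np.degrees(np.arctan2((a-b)[1],(a-b)[0])))
print('rear',g(345,475,.13));print('edge L',g(325,220,.13),g(307,470,.13))
print('post',g(677,340,.117),'piv',g(582,397,.101))
m=g(346.5,304,.081)
for u,v in[(372,128),(247,159),(174,260),(182,380)]:
    d=g(u,v,.081)-m;print(np.degrees(np.arctan2(d[1],d[0])),np.hypot(*d[:2]))
c=ld('top0')
a=ray(c,200+380/5.7,165+243/5.7,.13);b=ray(c,200+450/5.7,165+243/5.7,.13);print('top line',a,b)
print('post top',ray(c,200+440/5.7,165+103/5.7,.117))
```

```text
dial [ 0.57542518 -0.06648083  0.081     ]
skirt [ 0.5753914  -0.06625576  0.096     ]
[ 0.57780046 -0.04367306  0.13      ] [ 0.57569088 -0.06692821  0.13      ] 84.81662769889464
rear [ 0.57404922 -0.08841433  0.13      ]
edge L [ 0.56815333 -0.04302784  0.13      ] [ 0.56721364 -0.08776464  0.13      ]
post [ 0.6339788  -0.06406365  0.117     ] piv [ 0.62100268 -0.07924295  0.101     ]
84.97357674894484 0.03562783058329952
126.95794697947869 0.035594226039870135
167.86299337914747 0.03622869316891252
-152.44722145877958 0.03734943281066037
top line [ 0.57557977 -0.04056078  0.13      ] [ 0.5756454  -0.06725408  0.13      ]
post top [ 0.63309079 -0.06406435  0.117     ]
```

jog_arm(
  grip=[40,40,40,40,40,40,40],
  dp=[
    [1.0,0.4,-2],
    [0.7,0.2,-3],
    [0,0,-3],
    [0,0,-2.5],
    [0,0,-1.5],
    [0,0,0],
    [0,0,0],
  ],
  roll=[-0.09,0,0,0,0,0,0],
)

```text
time: 2.52
tcp_pos: [0.5733, -0.0736, 0.1325]
tool_rot: [0.0, 1.0, -0.03, -0.005]
wrist_force: [0.2, 0.4, 0.6]
grip_width: 0.0343
```

```bash
cat > st.py <<'E'
from h import *
s=robot.read_state();q=s['tool_rot'];y=2*np.degrees(np.arctan2(q[2],q[1]))
p=s['tcp_pos'];e=p-[.5755,-.0665,.117]
R=np.array
print('t',s['time'],'err mm',np.round(e*1e3,2),'yaw',round(y,2),'q',np.round(q,4),'F',np.round(s['wrist_force'],2),'T',np.round(s['ft_torque'],3),'w',round(s['grip_width']*1e3,2))
E
python3 st.py
```

```text
t 2.525 err mm [-2.2  -7.05 15.46] yaw -3.41 q [ 3.000e-04  9.995e-01 -2.980e-02 -5.500e-03] F [0.17 0.43 0.56] T [ 0.007 -0.018 -0.014] w 34.25
```

jog_arm(
  grip=[40,40,40,40],
  dp=[
    [0.2,0.7,-0.5],
    [0,0,-0.6],
    [0,0,-0.4],
    [0,0,0],
  ],
  roll=[0,0,0,0],
)

```text
time: 3.02
tcp_pos: [0.5774, -0.0662, 0.1193]
tool_rot: [0.001, 1.0, -0.029, -0.003]
wrist_force: [-0.7, -0.1, -0.0]
grip_width: 0.034
```

```bash
python3 st.py
python3 - <<'E'
from h import *
cap('wrist','w2')
w=ld('w2');print(proj(w,[.5755,-.0665,.13]),proj(w,[.5755,-.0665,.096]))
cv2.imwrite('pics/w2b.png',cv2.resize(cv2.imread('pics/w2.png'),(800,600),interpolation=cv2.INTER_CUBIC))
E
```

```text
t 3.025 err mm [1.9  0.25 2.32] yaw -3.38 q [ 8.000e-04  9.996e-01 -2.950e-02 -3.000e-03] F [-0.72 -0.12 -0.  ] T [ 0.008 -0.049  0.023] w 34.04
[253.77076816 236.63456796] [254.63855825 212.74207892]
```

View pics/w2b.png

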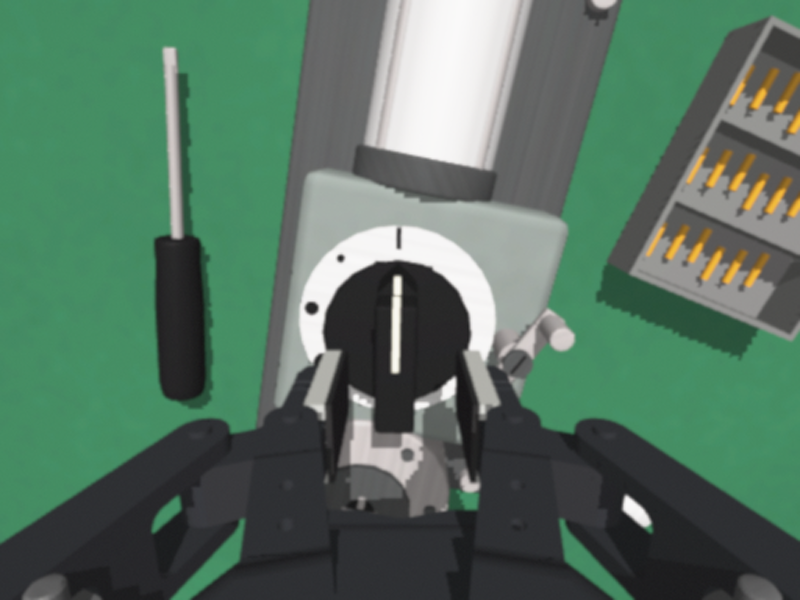

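Close up, the white line at x≈396 lies about 6 px left of the mid-line between the pads (≈402), which is 2 mm, and it is parallel to them. I'll correct that and then close.

jog_arm(
  grip=[40,40,22,15,10,10,10,10],
  dp=[
    [-0.2,0,-0.23],
    [0,0,0],
    [0,0,0],
    [0,0,0],
    [0,0,0],
    [0,0,0],
    [0,0,0],
    [0,0,0],
  ],
  roll=[0,0,0,0,0,0,0,0],
  squeeze=40,
)

```text
time: 4.08
tcp_pos: [0.5757, -0.0666, 0.1176]
tool_rot: [0.001, 1.0, -0.03, -0.002]
wrist_force: [-0.7, 0.6, 0.4]
grip_width: 0.0088
```

```bash
python3 st.py
```

```text
t 4.075 err mm [ 0.23 -0.06  0.56] yaw -3.39 q [ 9.000e-04  9.996e-01 -2.960e-02 -2.400e-03] F [-0.66  0.62  0.41] T [-0.019  0.001 -0.011] w 8.85
```

Run:
```python
from h import *
w=cap('wrist','w3')
crop('w3',170,350,130,300,3.5,'w3b')
```

```text
(no output)
```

View pics/w3b.png

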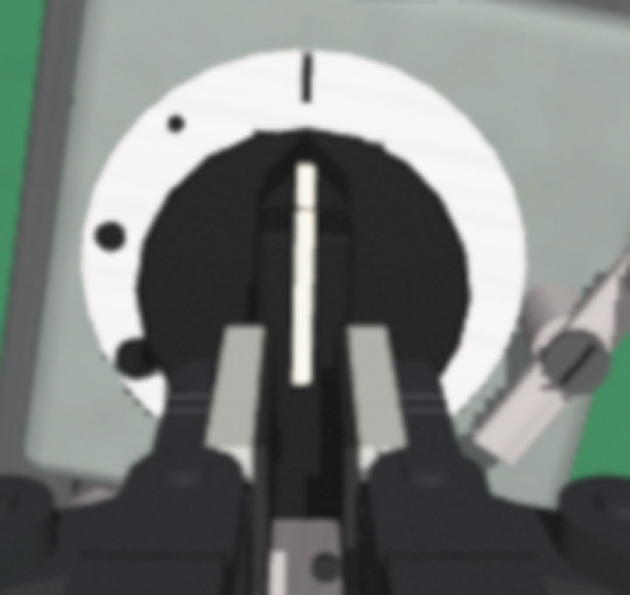

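Pads at (265,330) and (348,330) appear to flank the bar, but the width reading of 8.9 mm is below 14. I'll close further to see whether something stops the fingers.

jog_arm(
  grip=[4,0,0,0],
  dp=[
    [0,0,0],
    [0,0,0],
    [0,0,0],
    [0,0,0],
  ],
  roll=[0,0,0,0],
)

```text
time: 4.62
tcp_pos: [0.5757, -0.0666, 0.1175]
tool_rot: [0.001, 1.0, -0.03, -0.002]
wrist_force: [0.2, 0.4, 0.6]
grip_width: -0.0001
```

```bash
python3 st.py
```

```text
t 4.625 err mm [ 0.23 -0.06  0.55] yaw -3.4 q [ 9.000e-04  9.996e-01 -2.960e-02 -2.400e-03] F [0.23 0.39 0.64] T [-0.033 -0.015  0.04 ] w -0.09
```

Run:
```python
from h import *
w=cap('wrist','w4')
s=robot.read_state();p=s['tcp_pos'];
for d in(-.005,.0,.014):print(proj(w,p-[0,0,d]))
for y in(-.0665-.023,-.0665+.023):print('bar end',proj(w,[.5755,y,.13]))
print(-np.array(w['R']).T@w['t'],w['R'])
im=cv2.imread('pics/w4.png')
a=cv2.resize(im[150:330,160:360],None,fx=4,fy=3.3,interpolation=cv2.INTER_CUBIC)
b=cv2.resize(cv2.imread('pics/w4.png')[150:330,160:360],None,fx=2,fy=2)
cap('scene','s4');cap('top','t4')
s4=cv2.imread('pics/s4.png')[110:250,200:360]
A=cv2.resize(im[130:330,150:370],(440,400));B=cv2.resize(s4,(457,400),interpolation=cv2.INTER_CUBIC)
cv2.imwrite('pics/w4b.png',cv2.resize(np.hstack([A,B]),(800,357)))
```

```text
[257.50230087 231.41199713]
[257.53021609 227.57673188]
[257.60055975 217.91223017]
bar end [259.57259937 277.35540263]
bar end [254.22372413 194.35041651]
[0.58020556 0.0020989  0.27377054] [[ 0.99824985 -0.05893795 -0.00485402]
 [-0.05532652 -0.95975734  0.27532675]
 [-0.02088587 -0.27457633 -0.96133845]]
```

View pics/w4b.png

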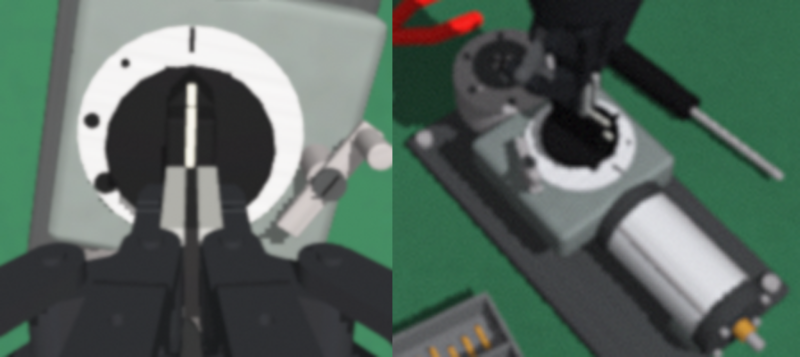

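Run:
```python
from h import *
s=ld('s4');w=ld('w4');t=ld('t4');p=np.array([.5757,-.0666,.1175])
for n,c in(('w',w),('s',s),('t',t)):
  for z in(.103,.117,.137):print(n,z,[np.round(proj(c,[p[0]+dx,p[1]+.011,z]),1) for dx in(-.01,.01)])
print('bar top scene',[np.round(proj(s,[.5755,y,.13]),1) for y in(-.0895,-.0435)],[np.round(proj(s,[.5755,y,.096]),1) for y in(-.0965,-.0365)])
im=cv2.imread('pics/s4.png')[130:200,240:330];cv2.imwrite('pics/s4c.png',cv2.resize(im,None,fx=7,fy=7,interpolation=cv2.INTER_CUBIC))
```

```text
w 0.103 [array([239.3, 201. ]), array([273.7, 199.1])]
w 0.117 [array([237.8, 209.4]), array([274.9, 207.4])]
w 0.137 [array([235.1, 224.1]), array([277. , 221.9])]
s 0.103 [array([281.6, 158.8]), array([275.4, 166. ])]
s 0.117 [array([281.8, 154.4]), array([275.5, 161.7])]
s 0.137 [array([282.1, 148. ]), array([275.7, 155.4])]
t 0.103 [array([273.3, 213.8]), array([273.3, 204.9])]
t 0.117 [array([273.5, 212.9]), array([273.5, 204. ])]
t 0.137 [array([273.7, 211.7]), array([273.6, 202.5])]
bar top scene [array([263.7, 145. ]), array([284.4, 157.1])] [array([260.9, 153.9]), array([286.9, 169.4])]
```

View pics/s4c.png

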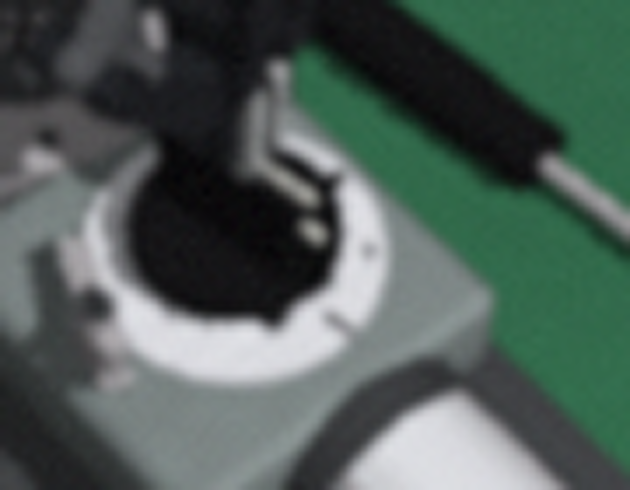

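The fixed camera and the wrist camera agree: the closed fingertips are at z≈0.135, just above the bar (0.130). That is about 30 mm higher than the stated tip offset implies, so they closed on air. I'll reopen and descend, watching the force.

jog_arm(
  grip=[40,40,40,40,40,40,40,40],
  dp=[
    [0,0,0],
    [0,0,0],
    [0,0,0],
    [0,0,-0.6],
    [0,0,-0.6],
    [0,0,-0.6],
    [0,0,-0.4],
    [0,0,0],
  ],
  roll=[0,0,0,0,0,0,0,0],
)

```text
time: 5.78
tcp_pos: [0.5751, -0.0664, 0.0932]
tool_rot: [0.001, 1.0, -0.03, -0.003]
wrist_force: [-0.1, 0.1, 1.0]
grip_width: 0.0343
```

```bash
python3 st.py; python3 -c "
from h import *
cap('wrist','w5');cap('scene','s5')
A=cv2.resize(cv2.imread('pics/w5.png')[130:330,150:370],(440,400));B=cv2.resize(cv2.imread('pics/s5.png')[125:215,230:320],(400,400),interpolation=cv2.INTER_CUBIC)
cv2.imwrite('pics/w5b.png',cv2.resize(np.hstack([A,B]),(800,381)))"
```

```text
t 5.775 err mm [ -0.44   0.09 -23.83] yaw -3.4 q [ 8.000e-04  9.996e-01 -2.960e-02 -3.200e-03] F [-0.1   0.05  1.03] T [ 0.055 -0.012  0.006] w 34.31
```

View pics/w5b.png

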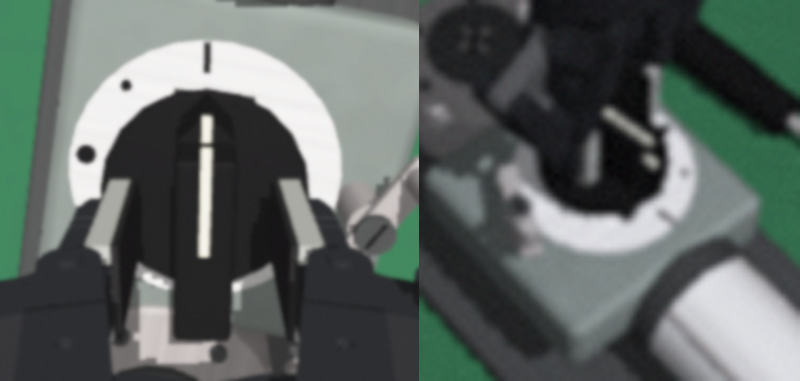

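Now the bar is properly between the pads: white line at x≈204, pads at 128 and 285, and tips about 10 mm above the skirt with no contact force. Closing.

jog_arm(
  grip=[25,18,14,10,6,6],
  dp=[
    [0,0,0],
    [0,0,0],
    [0,0,0],
    [0,0,0],
    [0,0,0],
    [0,0,0],
  ],
  roll=[0,0,0,0,0,0],
  squeeze=40,
)

```text
time: 6.62
tcp_pos: [0.5752, -0.0666, 0.0943]
tool_rot: [0.001, 1.0, -0.03, -0.003]
wrist_force: [-0.5, 0.2, 0.2]
grip_width: 0.013
```

```bash
python3 st.py
```

```text
t 6.625 err mm [ -0.31  -0.1  -22.72] yaw -3.4 q [ 0.001   0.9996 -0.0297 -0.0029] F [-0.47  0.19  0.2 ] T [-0.02   0.078 -0.028] w 12.99
```

jog_arm(
  grip=[6,6,6],
  dp=[
    [0,0,0.25],
    [0,0,0.25],
    [0,0,0],
  ],
  roll=[0,0,0],
)

```text
time: 7.0
tcp_pos: [0.575, -0.0666, 0.0952]
tool_rot: [0.001, 1.0, -0.03, -0.002]
wrist_force: [3.8, -0.7, -10.0]
grip_width: 0.0131
```

```bash
python3 st.py
```

```text
t 7.0 err mm [ -0.47  -0.07 -21.84] yaw -3.42 q [ 9.000e-04  9.996e-01 -2.990e-02 -2.300e-03] F [  3.84  -0.65 -10.01] T [-0.218 -0.872  0.02 ] w 13.12
```

jog_arm(
  grip=[6,6,6],
  dp=[
    [0,0,0.5],
    [0,0,0.5],
    [0,0,0.5],
  ],
  roll=[0,0,0],
)

```text
time: 7.38
tcp_pos: [0.5747, -0.0664, 0.1046]
tool_rot: [0.001, 1.0, -0.03, -0.002]
wrist_force: [13.4, -3.1, -33.2]
grip_width: 0.0131
```

```bash
python3 st.py
```

```text
t 7.375 err mm [ -0.83   0.06 -12.42] yaw -3.45 q [ 8.000e-04  9.995e-01 -3.010e-02 -1.800e-03] F [ 13.4   -3.09 -33.18] T [-0.478 -2.322 -0.025] w 13.14
```

jog_arm(
  grip=[6],
  dp=[
    [0.05,0,-0.2],
  ],
  roll=[0],
)

```text
time: 7.5
tcp_pos: [0.5749, -0.0665, 0.1011]
tool_rot: [0.001, 1.0, -0.03, -0.002]
wrist_force: [5.3, -1.3, -11.2]
grip_width: 0.0128
```

```bash
python3 st.py
```

```text
t 7.5 err mm [ -0.56   0.02 -15.94] yaw -3.46 q [ 8.000e-04  9.995e-01 -3.020e-02 -1.800e-03] F [  5.27  -1.34 -11.2 ] T [-0.242 -0.892 -0.029] w 12.84
```

jog_arm(
  grip=[6],
  dp=[
    [0.03,0,0.3],
  ],
  roll=[0],
)

```text
time: 7.62
tcp_pos: [0.5749, -0.0665, 0.1023]
tool_rot: [0.001, 1.0, -0.03, -0.002]
wrist_force: [5.1, -1.2, -13.7]
grip_width: 0.013
```

```bash
python3 st.py
```

```text
t 7.625 err mm [ -0.6   -0.03 -14.71] yaw -3.47 q [ 7.000e-04  9.995e-01 -3.030e-02 -2.100e-03] F [  5.06  -1.24 -13.73] T [-0.244 -0.992 -0.041] w 13.01
```

jog_arm(
  grip=[6,6],
  dp=[
    [0.02,0,0.18],
    [0.02,0,0.18],
  ],
  roll=[0.06,0.1],
)

```text
time: 7.88
tcp_pos: [0.5749, -0.0665, 0.1032]
tool_rot: [0.001, 0.999, 0.052, -0.002]
wrist_force: [5.2, -1.5, -13.6]
grip_width: 0.0131
```

```bash
python3 st.py
```

```text
t 7.875 err mm [ -0.62   0.   -13.76] yaw 5.95 q [ 8.000e-04  9.986e-01  5.190e-02 -2.300e-03] F [  5.25  -1.55 -13.62] T [-0.208 -0.982 -0.108] w 13.05
```

jog_arm(
  grip=[6,6,6,6],
  dp=[
    [0.02,0,0.12],
    [0.02,0,0.15],
    [0.02,0,0.15],
    [0.02,0,0.15],
  ],
  roll=[0.12,0.12,0.12,0.12],
)

```text
time: 8.38
tcp_pos: [0.5747, -0.0666, 0.1035]
tool_rot: [0.001, 0.955, 0.295, -0.003]
wrist_force: [5.1, -1.9, -13.9]
grip_width: 0.0133
```

```bash
python3 st.py
```

```text
t 8.375 err mm [ -0.79  -0.1  -13.48] yaw 34.33 q [ 0.0012  0.9555  0.2951 -0.0026] F [  5.09  -1.92 -13.94] T [-0.217 -0.999 -0.   ] w 13.27
```

jog_arm(
  grip=[6,6,6,6],
  dp=[
    [0.02,0,0.12],
    [0.02,0,0.12],
    [0.02,0,0.12],
    [0.02,0,0.12],
  ],
  roll=[0.12,0.12,0.12,0.04],
)

```text
time: 8.88
tcp_pos: [0.5747, -0.0667, 0.103]
tool_rot: [0.001, 0.875, 0.485, -0.003]
wrist_force: [4.3, -2.2, -13.2]
grip_width: 0.0132
```

```bash
python3 st.py
```

```text
t 8.875 err mm [ -0.82  -0.22 -13.95] yaw 58.01 q [ 0.0015  0.8746  0.4849 -0.0026] F [  4.3   -2.18 -13.24] T [-0.236 -0.965 -0.068] w 13.22
```

jog_arm(
  grip=[6,6],
  dp=[
    [0.02,0,0.05],
    [0.02,0,0],
  ],
  roll=[0,0],
)

```text
time: 9.12
tcp_pos: [0.5747, -0.0667, 0.1013]
tool_rot: [0.001, 0.874, 0.485, -0.003]
wrist_force: [5.0, -0.9, -12.3]
grip_width: 0.0131
```

```bash
python3 st.py
```

```text
t 9.125 err mm [ -0.79  -0.21 -15.71] yaw 58.03 q [ 0.0013  0.8745  0.485  -0.0027] F [  5.05  -0.94 -12.35] T [-0.229 -1.032  0.05 ] w 13.07
```

jog_arm(
  grip=[6,6],
  dp=[
    [0.02,0,0],
    [0.0,0,0],
  ],
  roll=[0,0],
)

```text
time: 9.38
tcp_pos: [0.5747, -0.0667, 0.1008]
tool_rot: [0.001, 0.874, 0.485, -0.003]
wrist_force: [3.8, -1.2, -9.9]
grip_width: 0.013
```

```bash
python3 st.py
```

```text
t 9.375 err mm [ -0.77  -0.24 -16.17] yaw 58.03 q [ 0.0011  0.8745  0.485  -0.003 ] F [ 3.81 -1.15 -9.92] T [-0.193 -0.723  0.042] w 12.97
```

jog_arm(
  grip=[6,6,6,6],
  dp=[
    [0,0,-0.03],
    [0,0,-0.03],
    [0,0,-0.03],
    [0,0,-0.03],
  ],
  roll=[0.026,0.026,0.026,0.026],
)

```text
time: 9.88
tcp_pos: [0.5748, -0.0668, 0.1006]
tool_rot: [0.001, 0.846, 0.533, -0.003]
wrist_force: [2.7, -1.5, -8.2]
grip_width: 0.013
```

```bash
python3 st.py
```

```text
t 9.875 err mm [ -0.73  -0.25 -16.36] yaw 64.35 q [ 0.0012  0.8464  0.5325 -0.0029] F [ 2.66 -1.52 -8.25] T [-0.12  -0.55  -0.091] w 13.0
```

jog_arm(
  grip=[6,6],
  dp=[
    [0,0,-0.06],
    [0,0,-0.06],
  ],
  roll=[0.026,0.02],
)

```text
time: 10.12
tcp_pos: [0.5748, -0.0668, 0.1001]
tool_rot: [0.001, 0.833, 0.553, -0.003]
wrist_force: [1.8, 0.4, -6.7]
grip_width: 0.0132
```

```bash
python3 st.py
```

```text
t 10.125 err mm [ -0.68  -0.3  -16.85] yaw 67.18 q [ 0.0013  0.833   0.5532 -0.003 ] F [ 1.81  0.4  -6.73] T [-0.08  -0.422 -0.011] w 13.23
```

jog_arm(
  grip=[6,6],
  dp=[
    [0,0,-0.05],
    [0,0,-0.05],
  ],
  roll=[0.026,0.026],
)

```text
time: 10.38
tcp_pos: [0.5747, -0.0668, 0.098]
tool_rot: [0.001, 0.817, 0.576, -0.003]
wrist_force: [4.4, -1.3, -11.5]
grip_width: 0.0129
```

```bash
python3 st.py
```

```text
t 10.375 err mm [ -0.83  -0.28 -19.02] yaw 70.38 q [ 0.0015  0.8173  0.5763 -0.0029] F [  4.38  -1.29 -11.48] T [-0.205 -0.882 -0.018] w 12.92
```

It dropped at yaw≈70.4°: z fell 2.1 mm and the arm now carries the spring again. I'll lower it straight home.

jog_arm(
  grip=[6,6,6],
  dp=[
    [0,0,-0.05],
    [0,0,-0.05],
    [0,0,0],
  ],
  roll=[0,0,0],
)

```text
time: 10.75
tcp_pos: [0.5747, -0.0668, 0.0962]
tool_rot: [0.001, 0.817, 0.577, -0.003]
wrist_force: [4.0, -1.3, -10.8]
grip_width: 0.013
```

```bash
python3 st.py
```

```text
t 10.75 err mm [ -0.79  -0.3  -20.78] yaw 70.42 q [ 0.0015  0.817   0.5766 -0.0029] F [  4.03  -1.3  -10.8 ] T [-0.144 -0.786 -0.026] w 13.01
```

jog_arm(
  grip=[6,6,6,6],
  dp=[
    [0.02,0.02,0],
    [0.02,0,0],
    [0,0,0],
    [0,0,0],
  ],
  roll=[0,0,0,0],
)

```text
time: 11.25
tcp_pos: [0.5747, -0.0668, 0.0962]
tool_rot: [0.001, 0.817, 0.577, -0.003]
wrist_force: [4.0, -1.1, -11.3]
grip_width: 0.0129
```

```bash
python3 st.py
```

```text
t 11.25 err mm [ -0.77  -0.28 -20.82] yaw 70.43 q [ 0.0014  0.817   0.5766 -0.0034] F [  4.02  -1.11 -11.33] T [-0.248 -0.743 -0.007] w 12.9
```

jog_arm(
  grip=[6,6,6],
  dp=[
    [0,0,-0.1],
    [0,0,-0.1],
    [0,0,0],
  ],
  roll=[0,0,0],
)

```text
time: 11.62
tcp_pos: [0.5747, -0.0668, 0.0945]
tool_rot: [0.001, 0.817, 0.577, -0.003]
wrist_force: [2.4, -1.4, -10.3]
grip_width: 0.0129
```

```bash
python3 st.py
```

```text
t 11.625 err mm [ -0.76  -0.27 -22.52] yaw 70.43 q [ 0.0013  0.817   0.5766 -0.0034] F [  2.42  -1.43 -10.25] T [-0.184 -0.702  0.002] w 12.92
```

jog_arm(
  grip=[6,6],
  dp=[
    [0,0,-0.08],
    [0,0,0],
  ],
  roll=[0,0],
)

```text
time: 11.88
tcp_pos: [0.5748, -0.0668, 0.0945]
tool_rot: [0.001, 0.817, 0.577, -0.004]
wrist_force: [2.8, -1.3, -9.7]
grip_width: 0.0131
```

```bash
python3 st.py
```

```text
t 11.875 err mm [ -0.74  -0.28 -22.52] yaw 70.43 q [ 0.0013  0.817   0.5767 -0.0035] F [ 2.76 -1.34 -9.66] T [-0.156 -0.567  0.03 ] w 13.13
```

jog_arm(
  grip=[6,6,6],
  dp=[
    [0,0,-0.1],
    [0,0,-0.1],
    [0,0,-0.05],
  ],
  roll=[0,0,0],
)

```text
time: 12.25
tcp_pos: [0.5748, -0.0668, 0.0944]
tool_rot: [0.001, 0.817, 0.577, -0.004]
wrist_force: [-0.9, -1.3, -3.3]
grip_width: 0.0132
```

```bash
python3 st.py
```

```text
t 12.25 err mm [ -0.65  -0.3  -22.61] yaw 70.44 q [ 0.0011  0.8169  0.5767 -0.0038] F [-0.88 -1.31 -3.27] T [-0.112  0.021 -0.043] w 13.18
```

Seated: z stopped at 0.0944 (start was 0.0943) while the force fell from 10 to 3 N. Release and rise.

jog_arm(
  grip=[30,40,40,40,40,40,40,40],
  dp=[
    [0,0,0],
    [0,0,0],
    [0,0,0],
    [0,0,0.5],
    [0,0,2],
    [0,0,4],
    [0,0,5],
    [0,0,3],
  ],
  roll=[0,0,0,0,0,0,0,0],
)

```text
time: 13.25
tcp_pos: [0.5748, -0.0661, 0.2476]
tool_rot: [0.001, 0.817, 0.577, -0.003]
wrist_force: [0.6, 0.1, -0.1]
grip_width: 0.0343
```

```bash
python3 st.py
python3 - <<'E'
from h import *
t=cap('top','t6');w=cap('wrist','w6');s=cap('scene','s6')
A=cv2.resize(cv2.imread('pics/w6.png'),(400,300))
B=cv2.resize(cv2.imread('pics/s6.png')[125:215,215:335],(400,300),interpolation=cv2.INTER_CUBIC)
C=cv2.resize(cv2.imread('pics/w6.png')[100:280,120:360],(800,600),interpolation=cv2.INTER_CUBIC)
D=np.hstack([cv2.resize(C,(480,360)),cv2.resize(B,(320,240),interpolation=cv2.INTER_CUBIC) if 0 else cv2.resize(B,(320,360))])
cv2.imwrite('pics/w6b.png',D)
for n,c in(('w',w),('s',s)):
  for nm,X in(('axis home',[.5755,-.0665,.13]),('axis up',[.5755,-.0665,.1365]),('post',[.634,-.064,.117])):print(n,nm,np.round(proj(c,X),1))
E
```

```text
t 13.25 err mm [ -0.66   0.4  130.64] yaw 70.45 q [ 0.0012  0.8169  0.5768 -0.0031] F [ 0.65  0.15 -0.14] T [ 0.033 -0.013  0.032] w 34.29
w axis home [258.1 172.8]
w axis up [258.1 174.5]
w post [279.7 221.8]
s axis home [274. 151.]
s axis up [274.  148.9]
s post [255.9 177.7]
```

View pics/w6b.png

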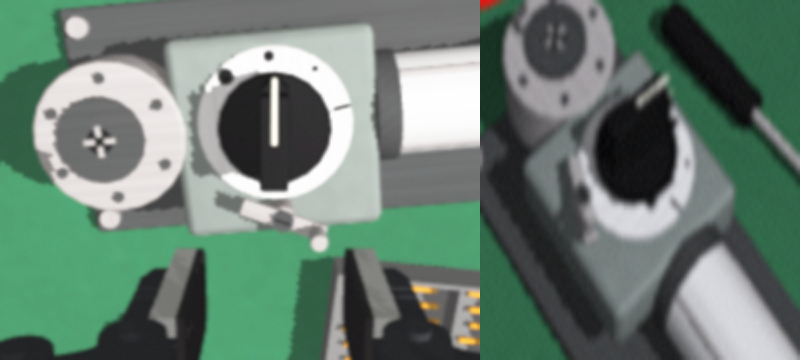

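The nose now points at the middle mark (line x≈274, mark x≈268), and the post is at (319,242), which agrees with my estimate. Next the keeper: straddle the post with the jaws along world y.

jog_arm(
  grip=[40,40,40,40,40,40,40],
  dp=[
    [3,0.1,0],
    [3,0.1,0],
    [0,0,-3],
    [0,0,-4],
    [0,0,-4],
    [0,0,0],
    [0,0,0],
  ],
  roll=[0.17,0.17,0,0,0,0,0],
)

```text
time: 14.28
tcp_pos: [0.6314, -0.0629, 0.1278]
tool_rot: [-0.003, 0.703, 0.711, -0.006]
wrist_force: [0.9, -0.5, 0.3]
grip_width: 0.0342
```

```bash
python3 st.py
```

```text
t 14.275 err mm [55.89  3.56 10.84] yaw 90.59 q [-0.0027  0.7035  0.7107 -0.0056] F [ 0.95 -0.5   0.3 ] T [0.012 0.015 0.049] w 34.2
```

jog_arm(
  grip=[40,40,40,40,40],
  dp=[
    [0.5,-0.1,0],
    [0,0,-1.2],
    [0,0,-1.0],
    [0,0,-0.8],
    [0,0,0],
  ],
  roll=[0,0,0,0,0],
)

```text
time: 14.9
tcp_pos: [0.6396, -0.0646, 0.1007]
tool_rot: [0.0, 0.703, 0.711, -0.004]
wrist_force: [0.2, -0.4, -0.5]
grip_width: 0.034
```

```bash
python3 st.py
```

```text
t 14.9 err mm [ 64.1    1.87 -16.32] yaw 90.58 q [ 4.000e-04  7.035e-01  7.107e-01 -3.600e-03] F [ 0.16 -0.41 -0.46] T [-0.017  0.035  0.025] w 34.02
```

jog_arm(
  grip=[40,40,25,15,15,15],
  dp=[
    [-0.2,0,-0.5],
    [0,0,-0.3],
    [0,0,0],
    [0,0,0],
    [0,0,0],
    [0,0,0],
  ],
  roll=[0,0,0,0,0,0],
  squeeze=20,
)

```text
time: 15.65
tcp_pos: [0.6379, -0.0647, 0.0928]
tool_rot: [0.001, 0.703, 0.711, -0.003]
wrist_force: [0.1, -0.5, 0.4]
grip_width: 0.0127
```

```bash
python3 st.py
```

```text
t 15.65 err mm [ 62.44   1.79 -24.19] yaw 90.59 q [ 0.0009  0.7035  0.7107 -0.0033] F [ 0.08 -0.53  0.44] T [-0.023 -0.002 -0.063] w 12.68
```

jog_arm(
  grip=[15,15,15,15],
  dp=[
    [0,-0.4,0],
    [0,-0.4,0],
    [0,-0.4,0],
    [0,-0.2,0],
  ],
  roll=[0,0,0,0],
)

```text
time: 16.15
tcp_pos: [0.6427, -0.0693, 0.093]
tool_rot: [-0.001, 0.705, 0.709, 0.007]
wrist_force: [0.0, 3.7, -0.6]
grip_width: 0.0127
```

```bash
python3 st.py
```

```text
t 16.15 err mm [ 67.24  -2.81 -24.05] yaw 90.38 q [-0.0013  0.7047  0.7094  0.0074] F [ 0.05  3.67 -0.58] T [ 0.524 -0.185 -0.009] w 12.72
```

jog_arm(
  grip=[15,15],
  dp=[
    [-0.2,-0.4,0],
    [-0.2,-0.4,0],
  ],
  roll=[0,0],
)

```text
time: 16.4
tcp_pos: [0.6419, -0.074, 0.0939]
tool_rot: [-0.001, 0.705, 0.709, 0.012]
wrist_force: [2.3, 4.0, -0.6]
grip_width: 0.0132
```

```bash
python3 st.py; python3 -c "
from h import *
t=cap('top','t7')
s=cap('scene','s7')
print(robot.read_state()['q'],robot.read_state()['tau'])"
```

```text
t 16.4 err mm [ 66.41  -7.54 -23.15] yaw 90.33 q [-7.000e-04  7.050e-01  7.091e-01  1.210e-02] F [ 2.27  3.99 -0.62] T [ 0.588 -0.433 -0.053] w 13.16
[-0.23479443  0.37605539  1.65976742  0.02184896  1.09556837 -1.82128227] [-1.56201694e+00 -4.28294170e+01 -2.66636360e+01 -6.01752587e-01
  2.22309683e-01 -3.24517919e-02]
```

jog_arm(
  grip=[15,15],
  dp=[
    [0,-0.4,-0.05],
    [0,-0.4,-0.05],
  ],
  roll=[0,0],
)

```text
time: 16.75
tcp_pos: [0.6421, -0.0831, 0.0936]
tool_rot: [-0.0, 0.705, 0.709, 0.012]
wrist_force: [1.8, 1.7, 1.3]
grip_width: 0.0128
```

```bash
python3 st.py
```

```text
t 16.75 err mm [ 66.58 -16.6  -23.43] yaw 90.35 q [-1.000e-04  7.049e-01  7.092e-01  1.170e-02] F [1.83 1.68 1.31] T [ 0.413 -0.237  0.013] w 12.76
```

jog_arm(
  grip=[15,15,15],
  dp=[
    [0,-0.2,0],
    [0,-0.2,0],
    [0,-0.2,0],
  ],
  roll=[0,0,0],
)

```text
time: 17.12
tcp_pos: [0.6419, -0.0857, 0.0935]
tool_rot: [-0.003, 0.706, 0.708, 0.015]
wrist_force: [1.8, 7.1, 1.8]
grip_width: 0.0129
```

```bash
python3 st.py
```

```text
t 17.125 err mm [ 66.36 -19.16 -23.54] yaw 90.21 q [-0.0035  0.7057  0.7083  0.0145] F [1.8  7.06 1.79] T [ 1.334 -0.327  0.008] w 12.9
```

One more push to confirm that this is the stop.

jog_arm(
  grip=[15,15],
  dp=[
    [0,-0.2,0],
    [0,-0.2,0],
  ],
  roll=[0,0],
)

```text
time: 17.38
tcp_pos: [0.6419, -0.0855, 0.0934]
tool_rot: [-0.006, 0.706, 0.708, 0.017]
wrist_force: [1.5, 6.1, 0.6]
grip_width: 0.0127
```

```bash
python3 st.py
```

```text
t 17.375 err mm [ 66.36 -18.98 -23.6 ] yaw 90.15 q [-0.0065  0.7061  0.7079  0.0173] F [1.47 6.13 0.65] T [ 1.176 -0.334 -0.019] w 12.68
```

It is at the stop: y stays at -0.0855 (expected -0.085) with 6–7 N. Open, rise and look.

jog_arm(
  grip=[15,30,40,40,40,40,40,40],
  dp=[
    [0,0.1,0],
    [0,0,0],
    [0,0,0],
    [0,0,0.5],
    [0,0,2],
    [0,0,4],
    [0,0,5],
    [-1,0,3],
  ],
  roll=[0,0,0,0,0,0,0,0],
)

```text
time: 18.38
tcp_pos: [0.6274, -0.0875, 0.2424]
tool_rot: [-0.008, 0.706, 0.708, 0.013]
wrist_force: [0.6, 0.6, -0.9]
grip_width: 0.0339
```

```bash
python3 st.py
python3 - <<'E'
from h import *
w=cap('wrist','w8');s=cap('scene','s8');t=cap('top','t8')
P=[('axis',[.5755,-.0665,.13]),('post shut',[.6409,-.0831,.117]),('pivot',[.622,-.0783,.101])]
for n,c in(('w',w),('s',s)):
  for nm,X in P:print(n,nm,np.round(proj(c,X),1))
cw=proj(w,P[0][1]).astype(int)
x0,y0=max(cw[0]-100,0),max(cw[1]-80,0);print(x0,y0)
A=cv2.imread('pics/w8.png')[y0:y0+160,x0:x0+200];B=cv2.imread('pics/s8.png')[115:215,215:335]
cv2.imwrite('pics/w8b.png',np.hstack([cv2.resize(A,(450,360),interpolation=cv2.INTER_CUBIC),cv2.resize(B,(350,360),interpolation=cv2.INTER_CUBIC)]))
E
```

```text
t 18.375 err mm [ 51.91 -20.96 125.45] yaw 90.14 q [-0.0081  0.7062  0.7079  0.0128] F [ 0.6   0.63 -0.92] T [-0.033 -0.015 -0.075] w 33.92
w axis [278.7 118.1]
w post shut [258.4 187.5]
w pivot [262.8 164.4]
s axis [274. 151.]
s post shut [245. 175.]
s pivot [253.8 173.9]
178 38
```

View pics/w8b.png

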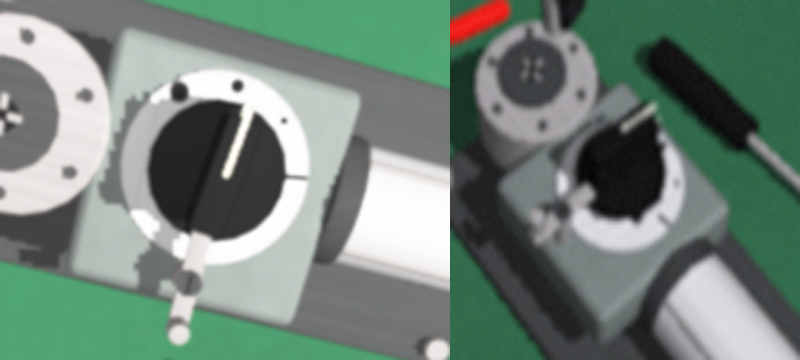

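The keeper lies over the skirt. Pivot to post is (188,283)→(178,332), within 1° of the predicted shut direction, so the job can be handed in.

```bash
python3 -c "
from rig import robot
print(robot.finish_job())"
```

```text
the job is handed in; nothing more can be done
None
```

I turned the selector from park to the middle mark and let it drop home in its detent. Then I swung the keeper shut until it stopped, and handed the job in at 18.4 s.

**Checks that agreed**
- **Finding the detent:** I lowered the knob onto the land and turned it slowly. It dropped at about 74° from park, about 5° short of the nominal mark position and inside the 10° tolerance.
- **Fully home:** the gripper height came back to 94.4 mm (94.3 mm before the pull) as the load went off the arm. The keeper then passed over the skirt without being blocked.
- **Keeper shut:** the post stopped within 1 mm of where it should be when shut, at 6–7 N. In the last picture the keeper's direction is within 1° of shut.
- **Hand-in state:** the gripper was clear of everything. I did not touch the loose items.

**What went wrong or disagreed**
- **First close missed:** the fingertips were about 30 mm higher than the stated tool offset implied, so they shut on air above the bar. I corrected this from the cameras and gripped again.
- **Hit the upper stop:** while lifting, I briefly ran the knob into its upper stop. The wrist read 33 N down (about 20 N beyond the spring) and 13 N sideways, and I backed off on the next row. If the 30 N limit counts the whole pull, this passed it.
- **Tool tilt:** the tool tilted by about 2° while pushing the keeper, with no visible effect.

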